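Tuck the spice caddy's flap

ROBOT

A 6-joint arm with a two-finger parallel gripper is mounted at the origin on the work surface. World frame = base frame: x ahead of the robot, y to its left, z up, the work surface at z = 0. Lengths are in m, angles in degrees, forces in N, time in s.
With the tool pointing down it reaches from about 0.325 to 0.775 m from the base axis. Payload 5.5 kg.
Tool frame: the origin (TCP) lies at the centre of the arm's flange, where the gripper is bolted on; the fingertips stand 182 mm ahead of it and the grasp point (between the pads) lies 163 mm ahead of it; z points along the fingers, y is the direction in which the jaws open and shut (so a half turn about z gives the same grasp; the last joint's range is limited). The gripper opens to 88 mm and grips with 3 to 60 N. Pads are 20 mm wide; open, the fingers measure 115 mm over their backs; the gripper's body (75 mm by 178 mm) begins 61 mm behind the grasp point.
Start: joints at [63.386, 5.22, 70.514, -0, 104.267, -3.249], TCP at [0.238, 0.551, 0.405] pointing down, gripper open.
Joint ranges: [-164.24, 164.24], [-49.07, 125.15], [9.68, 141.18], [-86.29, 266.29], [3.28, 154.24], [-151.56, 151.56]. Speed limits (degrees/s): [147.25, 147.25, 172.46, 180, 180, 180].

INTERFACE

Orientations are given as [roll, pitch, yaw] about the fixed x, y, z axes, in that order (R = Rz(yaw) Ry(pitch) Rx(roll)).
In Python, from station import r gives the robot as it stands. The module is installed in compiled form; this text tells all that it offers. Calls block until the motion is done:
- r.reach(position, orientation): joint-space move of the TCP to a pose.
- r.servo_line(position, rotation=None, speed=0.15): straight line of the TCP; rotation=None keeps the orientation; speed is the mean speed in m/s.
- r.move_joints(angles): joint-space move.
- r.let_go() and r.grab(squeeze=None): open the fingers fully, or close them until they stop; squeeze is the grip in N (None keeps the last).
- r.wait(seconds).
- r.inverse_kinematics(position, orientation): joint angles nearest the present ones, or None.
- r.sense(): the state.
- r.snapshot(name): name is "scene" or "top" or "wrist"; returns a dict with "frame" (420x560x3 uint8, red, green, blue), "fx", "fy", "cx", "cy" (pixels), "R" (3x3) and "t" (3): a world point X has camera coordinates R X + t. Camera axes: x right, y down, z forward; pixel columns grow to the right and rows downward; lengths in m; the calibration is good to about 2 mm. The wrist camera is an equidistant fisheye: a pixel r from the principal point sees the ray r / f radians off the axis. A picture is of the moment at which its call begins. There is no depth.
A pose or a line that the arm cannot do raises r.IKError and nothing moves.
- r.hand_in(): hands the job in, once; it reports no verdict.
The state is a dict: "clock": time; "joints": joint angles; "joint_vel": joint speeds; "joint_torque": joint torques, N m; "tcp_pos": TCP position; "orientation": TCP orientation; "contact_force": force on the tool from outside, world axes, zero at the start; "torque": the same for the moment, N m; "opening": finger opening in m.
Only numpy, scipy, OpenCV 4.12 (cv2) and the standard library are available. Lean on these libraries where they do the work, as an engineer would, in place of code of your own. Each camera call takes 0.05 s, during which the arm holds its last target. There are 200 camera calls.

TASK

One of the two wooden spice caddies stands open: with a fingertip push its raised flap over until it lies flat on the box, then, pressing it down, push it forward by its rib until its free edge is fully tucked under the steel lip, so that it stays shut when you let go and move clear. Only press and push: do not pinch the flap between the fingers. Do not touch the shut caddy, and leave the jar, bowl, dabba, spatula and spoon where they are.

Things in the scene. Friction and masses are not known exactly. Their poses are not given: they have to be found in the camera images.
- caddy: The open spice caddy: a brown wooden open-topped box 160 (its x) x 100 (its y) x 60 mm high, fixed to the slab. Origin: centre of its underside. Its x axis runs from the pivot end of its flap to the end with the steel lip and is level; z is up. Two steel cheeks (5 mm thick, at y = +-47 mm, rising to 74 mm above the slab) flank the pivot from x = -80 to -35 mm, and a wooden deck (top 60 mm above the slab) closes that end of the mouth.
- flap (a joint): Angle of the caddy's flap about its pivot, rad: 0 lies flat over the box mouth, pi/2 stands upright, more leans back away from the lip; range 0 to 2.1. It starts at about 1.45 to 1.85. A light spring and hinge friction: let go while folded, and not caught by the lip, it springs up again to about 1.0 rad or more; holding it flat takes about 0.14 N m (2 N at 70 mm from the pivot). Caught under the lip it rests at about 0.035.
- slide (a joint): How far the flap with its pivot has moved along the caddy's +x (towards the lip) in the pivot slots, m: 0 fully back (the start), 0.022 fully forward (end stop). Friction only, about 5 N; it stays where it is left.
- flap_pivot (a point): Point on the flap's pivot axis (which runs along the caddy's y), mid-width, 63.5 mm above the slab, at caddy x = -72 mm when slide is 0; moves with slide. The flap is a pale wooden board 120 mm long from the pivot, 84 mm wide, 5 mm thick, its mid-plane through the pivot axis; when flat, its upper face is 66 mm above the slab.
- flap_edge (a point): Middle of the flap's free edge, 120 mm from the pivot, in the mid-plane of the board.
- flap_rib (a point): Foot of the push rib's pivot-side face, mid-width, on the outer face of the flap (the face that is on top when flat and faces away from the lip when open), 88 mm from the pivot. The rib stands 8 mm proud of that face, is 60 mm wide and 10 mm thick (88 to 98 mm from the pivot); pushing its pivot-side face towards the lip slides the flap.
- lip_edge (a point): Middle of the lower front edge of the fixed steel lip (96 mm wide, 5 mm thick), 70 mm above the slab, at caddy x = 56 mm. The lip overhangs the lip end of the box by 24 mm; the gap beneath it leaves 4 mm above the flat flap. Flat and with slide 0 the flap's free edge ends 8 mm short of the lip; with slide 0.022 it reaches 14 mm under it. The flap cannot pass through the lip.
- shut_caddy: A second, identical caddy, fixed, already shut with its flap tucked. Origin: centre of its underside. It may stand on either side of the open one.
- jar: Loose empty glass jar with red lid, diameter 47 mm, 92 mm tall, standing between the caddies. Origin: centre of its underside.
- dabba: Loose round steel masala dabba with lid, diameter 174 mm, 79 mm tall with its knob. Origin: centre of its underside.
- bowl: Loose white ceramic bowl, diameter 140 mm, 60 mm tall. Origin: centre of its underside.
- spatula: Loose wooden spatula 270 mm long, lying on the slab beyond the caddies. Origin: on its underside near mid-length.
- spoon: Loose steel spoon 170 mm long, lying on the slab on the robot's side of the caddies. Origin: on its underside near mid-length.

How it is judged:
By the outcome, as a careful person would: the job done as asked, in the order asked, and still so for the second after the job is handed in, with the robot touching nothing.
It also fails if it takes over 35 s, if anything falls off the work surface, if the arm or the gripper's body presses on something with over 40 N, if the wrist force passes 120 N, or if a joint passes its speed limit or range.

## Working session

There is one attempt and no reset: what is moved stays moved. The work goes in short steps, each a Python script; the robot and the scene stay as the last script left them, time stands still between calls to the robot, and variables do not carry over. Pictures are saved under pics/ and viewed, on a budget of 10 in all, crops included, one or two more only if the job needs it, and the job is handed in when it is done.

```bash
mkdir -p pics; python3 - <<'E'
from station import r
import cv2,pickle
d={}
for n in("scene","top"):
    s=r.snapshot(n); d[n]=s
    cv2.imwrite(f"pics/{n}0.png",cv2.resize(s["frame"][:,:,::-1],(800,600),interpolation=cv2.INTER_CUBIC))
    print(n,s["fx"],s["fy"],s["cx"],s["cy"],s["R"],s["t"])
pickle.dump(d,open("s0.pkl","wb"))
print(r.sense())
E
```

```text
scene 433.4631256929517 433.4631256929517 283.6449089837941 208.20153515362057 [[ 0.3534913   0.93542912 -0.00403179]
 [ 0.53848293 -0.207009   -0.81681296]
 [-0.76490524  0.28656522 -0.5768885 ]] [-0.19928366 -0.20644349  1.7016846 ]
top 478.8320566385763 478.8320566385763 280.51894168669673 205.3645232086995 [[-0.01488713 -0.99939771 -0.03134642]
 [-0.98297724  0.02036967 -0.18259467]
 [ 0.18312321  0.0280945  -0.98268845]] [0.02548075 0.53482154 1.24282103]
{'clock': 0.1, 'joints': array([ 6.33853996e+01,  5.26209851e+00,  7.05747421e+01,  1.15459062e-03,
        1.04266871e+02, -3.24951800e+00]), 'joint_vel': array([-0.02380113, -0.10562519, -0.19050643, -0.01107621, -0.04946735,
       -0.08359753]), 'joint_torque': array([ 2.23947187e-03, -4.47858417e+01, -4.07569098e+01,  6.99372939e-02,
        2.85141746e-02, -9.35813569e-05]), 'tcp_pos': array([0.23798959, 0.55085426, 0.40358747]), 'orientation': array([-1.79896518e+02, -6.99655023e-03,  1.56635195e+02]), 'contact_force': array([-0.27779897,  0.6169883 , -0.28593222]), 'torque': array([ 0.06381557, -0.01415361, -0.02018963]), 'opening': 0.08794061391296952}
```

View pics/scene0.png

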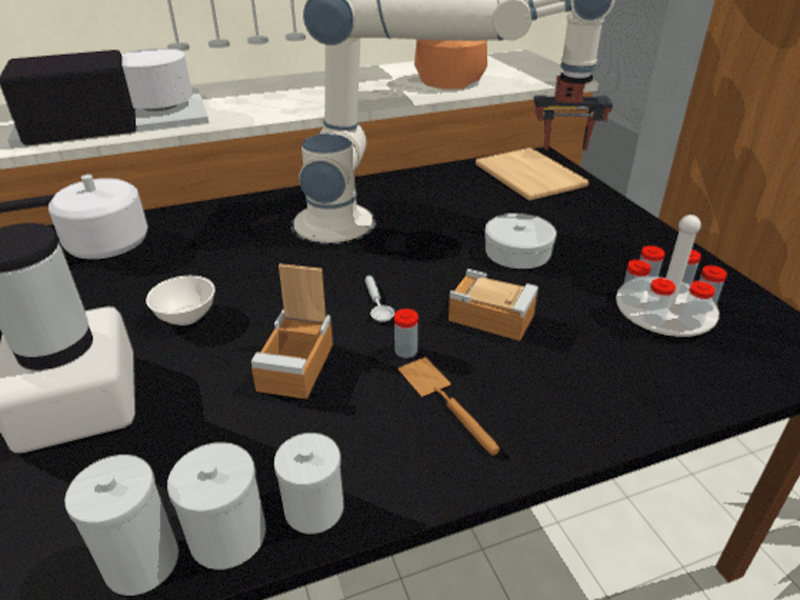

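View pics/top0.png

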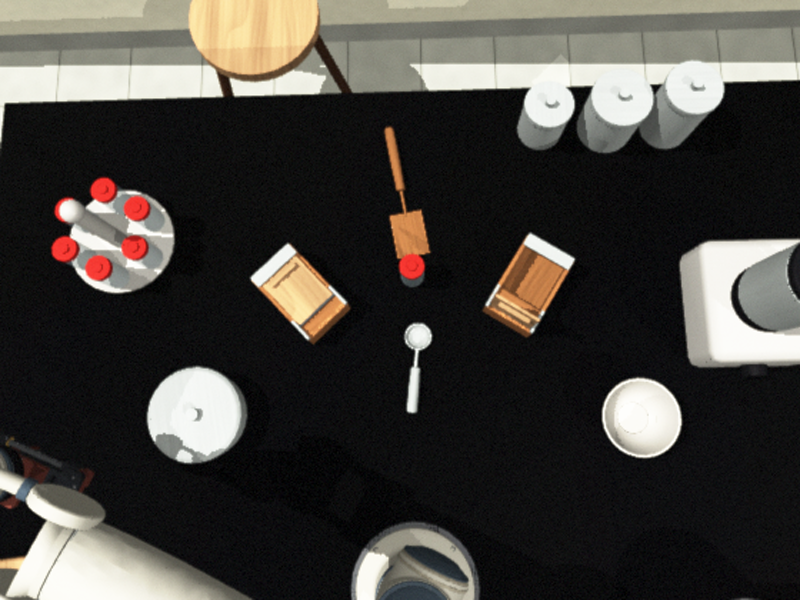

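The open caddy is the one on the robot's right (top 530,285), with its lip at the far end. The jar is at (412,268) and the bowl at (642,417). Next I'll enlarge both views of it.

```bash
python3 - <<'E'
import cv2,pickle,numpy as np
d=pickle.load(open("s0.pkl","rb"))
a=d["top"]["frame"][158:240,332:408,::-1]; b=d["scene"]["frame"][180:282,172:242,::-1]
A=cv2.resize(a,None,fx=5,fy=5,interpolation=cv2.INTER_CUBIC);B=cv2.resize(b,None,fx=5,fy=5,interpolation=cv2.INTER_CUBIC)
h=max(A.shape[0],B.shape[0]);f=lambda I:np.pad(I,((0,h-I.shape[0]),(0,0),(0,0)))
I=np.hstack([f(A),f(B)]);print(A.shape,I.shape);cv2.imwrite("pics/crop.png",I)
E
```

```text
(410, 380, 3) (510, 730, 3)
```

View pics/crop.png

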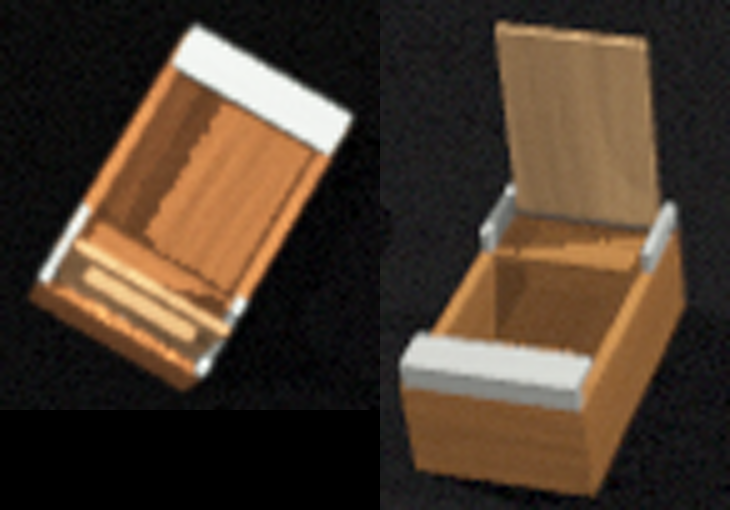

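The crop shows lip corners at about (195,24), (353,115), (328,156) and (172,66) in the top view. The scene view shows them at (402,362), (583,390), (592,357) and (418,333). The flap edge runs (497,25) to (648,38). I'll fit the pose to these points.

```bash
cat > fit.py <<'E'
import numpy as np,pickle
from scipy.optimize import least_squares
d=pickle.load(open("s0.pkl","rb"))
def proj(s,X):
    c=X@np.array(s["R"]).T+np.array(s["t"]); return np.c_[s["fx"]*c[:,0]/c[:,2]+s["cx"],s["fy"]*c[:,1]/c[:,2]+s["cy"]]
T=[(195,24,80,48,75),(353,115,80,-48,75),(172,66,56,48,75),(328,156,56,-48,75),(40,280,-80,49.5,74),(205,378,-80,-49.5,74)]
S=[(418,333,56,-48,75),(592,357,56,48,75),(402,362,80,-48,75),(583,390,80,48,75),(415,470,80,-50,0),(597,495,80,50,0)]
FT=[(78,243,42),(228,333,-42)]; FS=[(497,25,-42),(648,38,42)]
def res(p):
    x,y,a,th=p;o=[]
    Rz=np.array([[np.cos(a),-np.sin(a),0],[np.sin(a),np.cos(a),0],[0,0,1]])
    e=lambda yy:(-72+120*np.cos(th),yy,63.5+120*np.sin(th))
    for s,P,F,ox,oy in((d["top"],T,FT,332,158),(d["scene"],S,FS,172-76,180)):
        q=[(u,v,X,Y,Z) for u,v,X,Y,Z in P]+[(u,v)+e(yy) for u,v,yy in F]
        q=np.array(q,float);W=q[:,2:]/1000@Rz.T+[x,y,0]
        o.append(proj(s,W)-(q[:,:2]+.5)/5+.5-[ox,oy])
    return np.vstack(o)
if __name__=="__main__":
    f=least_squares(lambda p:res(p).ravel(),[.6,-.2,-.5,1.6],loss="soft_l1")
    print(f.x,np.degrees(f.x[2:]));print(res(f.x).round(2))
E
python3 fit.py
```

```text
[ 0.5476898  -0.2241473  -0.56271261  1.62040729] [-32.24105784  92.84249856]
[[-0.43  0.5 ]
 [-0.29  0.29]
 [-0.28 -0.43]
 [ 0.31 -0.33]
 [-0.07 -0.38]
 [-0.07 -0.62]
 [-0.45  0.32]
 [ 0.23  0.21]
 [ 0.16  0.05]
 [ 0.2  -0.05]
 [-0.29  0.16]
 [-1.09 -0.57]
 [ 0.54 -0.33]
 [-0.32 -0.15]
 [ 0.03  0.24]
 [-0.68  0.86]]
```

```bash
cat > h.py <<'E'
from station import r
import numpy as np
A=-0.5627; O=np.array([.5477,-.2241]); YAW=np.degrees(A)+180
ex=np.array([np.cos(A),np.sin(A)]); ey=np.array([-ex[1],ex[0]])
def tcp(xf,z):      # front face of closed fingertips at caddy x, tip height z (m)
    return np.r_[O+ex*(xf-.010),z+.182]
def go(xf,z,v=.1): r.servo_line(tcp(xf,z),speed=v)
def st(tag=""):
    s=r.sense();f=s["contact_force"];p=s["tcp_pos"];F=np.r_[f[:2]@ex,f[:2]@ey,f[2]]
    print(tag,"t%.2f"%s["clock"],"xf %.4f tip %.4f"%((p[:2]-O)@ex+.010,p[2]-.182),"F",F.round(1));return F
def pic(n):
    import cv2
    s=r.snapshot("scene");t=r.snapshot("top")
    B=cv2.resize(s["frame"][150:290,150:270,::-1],None,fx=4,fy=4,interpolation=cv2.INTER_CUBIC)
    C=cv2.resize(t["frame"][140:280,325:425,::-1],None,fx=4,fy=4,interpolation=cv2.INTER_CUBIC)
    cv2.imwrite(f"pics/{n}.png",np.hstack([B,C[:B.shape[0]]])[:600,:800])
E
python3 - <<'E'
from h import *
print(r.inverse_kinematics(tcp(-.13,.2),[180,0,YAW]))
r.grab(10)
r.reach(tcp(-.13,.20),[180,0,YAW]); st("above")
go(-.12,.145,.15); F0=st("behind")
for x in (-.095,-.085,-.075,-.06,-.045,-.03): go(x,.145,.08); st("push")
pic("a")
E
```

```text
[-23.48032665 -17.55288981  93.97833575   0.         103.57455406
 -81.23999152]
above t4.01 xf -0.1301 tip 0.2000 F [-0.3  0.7  0.1]
behind t4.53 xf -0.1200 tip 0.1452 F [-0.2  0.4  0.9]
push t4.99 xf -0.0949 tip 0.1456 F [ 0.5  0.3 -0.2]
push t5.27 xf -0.0851 tip 0.1451 F [-0.3 -0.9 -0.8]
push t5.54 xf -0.0750 tip 0.1449 F [-0.5  0.1 -0.3]
push t5.88 xf -0.0600 tip 0.1449 F [-0.3  0.6 -0.2]
push t6.22 xf -0.0450 tip 0.1449 F [0.7 0.7 0.2]
push t6.57 xf -0.0300 tip 0.1450 F [ 0.3  0.  -0.4]
```

View pics/a.png

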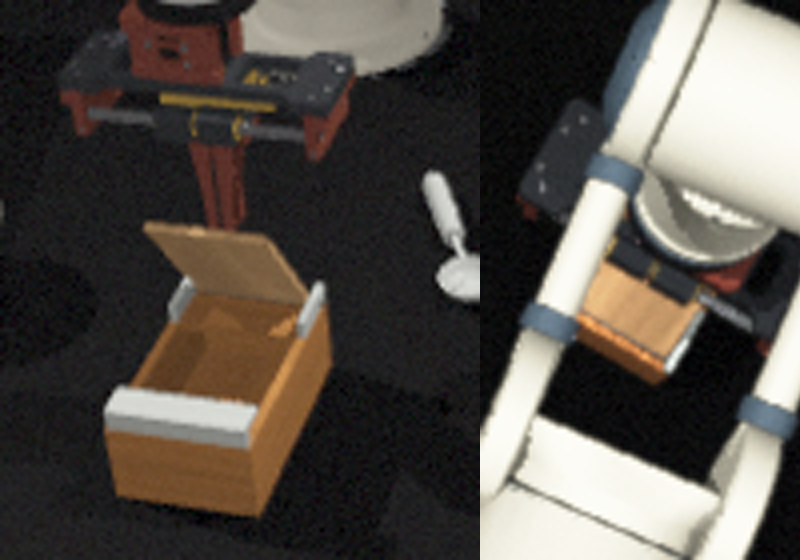

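The flap leans towards the lip at about 55–60°, with the fingertip behind the rib and only light force. Next I'll drop in below the rib and follow the arc down to flat.

```bash
python3 - <<'E'
from h import *
go(-.047,.145); go(-.047,.125)
for th in np.radians([57,50,43,36,29,22,15,10,5,2]):
    go(-.072+.070*np.cos(th)-.0025*np.sin(th),.0635+.070*np.sin(th)+.0025*np.cos(th),.08)
    if th<.9: F=st("arc %.2f"%th)
z=.0665
while z>.061:
    go(-.002,z,.05); r.wait(.05); F=st("press")
    if F[2]>8: break
    z-=.0007
pic("b")
E
```

```text
arc 0.87 t7.88 xf -0.0289 tip 0.1184 F [-0.1  0.1 -0.3]
arc 0.75 t8.14 xf -0.0225 tip 0.1127 F [ 0.2 -0.6 -0.3]
arc 0.63 t8.40 xf -0.0167 tip 0.1061 F [-0.2 -0.3  0.7]
arc 0.51 t8.66 xf -0.0119 tip 0.0989 F [-0.7  0.  -0.1]
arc 0.38 t8.92 xf -0.0080 tip 0.0913 F [-1.  -0.2  0.1]
arc 0.26 t9.18 xf -0.0050 tip 0.0833 F [-0.1 -0.1  1.5]
arc 0.17 t9.43 xf -0.0035 tip 0.0777 F [ 0.  -0.4  0.9]
arc 0.09 t9.68 xf -0.0025 tip 0.0716 F [ 0.8 -1.   1. ]
arc 0.03 t9.93 xf -0.0021 tip 0.0682 F [1.1 0.1 1.4]
press t10.22 xf -0.0020 tip 0.0665 F [0.8 0.3 0.8]
press t10.53 xf -0.0020 tip 0.0661 F [ 0.3 -0.4  3.5]
press t10.82 xf -0.0020 tip 0.0658 F [-0.2 -0.5  5.8]
press t11.12 xf -0.0020 tip 0.0657 F [-3.4 -0.1  7.7]
press t11.43 xf -0.0020 tip 0.0654 F [-3.7 -0.3 10. ]
```

View pics/b.png

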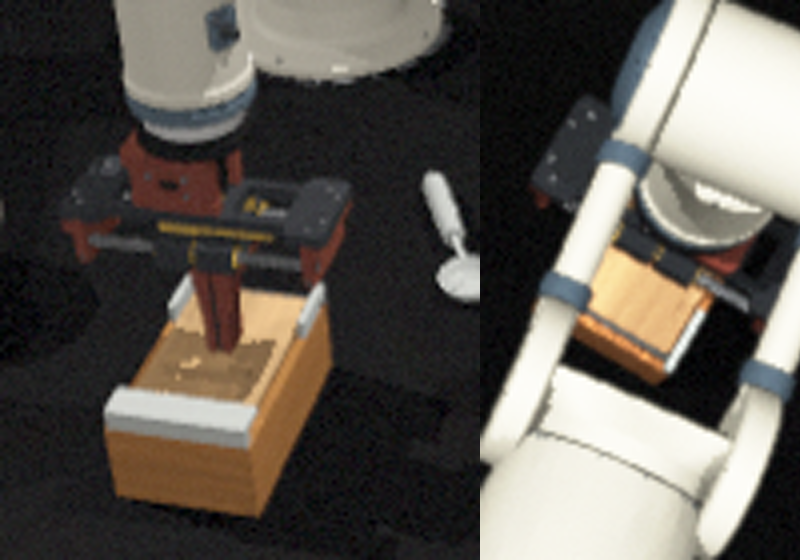

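The flap is flat, with the tip at 65.4 mm and 10 N down. Next I'll push the rib forward.

```bash
python3 - <<'E'
from h import *
x=-.002;z=.0637
while x<.050:
    x+=.003 if x<.030 else .0015
    go(x,z,.03); F=st("fwd %.4f"%x)
    if F[2]<6: z-=.0004
    if F[2]>18: z+=.0004
    if F[0]<-28: break
r.wait(.2); st("hold"); pic("c")
E
```

```text
fwd 0.0010 t11.78 xf 0.0009 tip 0.0654 F [-3.8 -0.3 10.5]
fwd 0.0040 t12.03 xf 0.0039 tip 0.0654 F [-3.9  0.5  9.9]
fwd 0.0070 t12.28 xf 0.0069 tip 0.0654 F [-3.9 -0.4 11.1]
fwd 0.0100 t12.53 xf 0.0099 tip 0.0654 F [-3.5  0.3 10.4]
fwd 0.0130 t12.78 xf 0.0129 tip 0.0654 F [-4.3 -0.9  9.8]
fwd 0.0160 t13.03 xf 0.0159 tip 0.0654 F [-3.9 -0.8 10.2]
fwd 0.0190 t13.28 xf 0.0189 tip 0.0654 F [-4.5  0.1 11. ]
fwd 0.0220 t13.53 xf 0.0217 tip 0.0653 F [-6.3 -0.3 10.4]
fwd 0.0250 t13.78 xf 0.0245 tip 0.0652 F [-6.5 -0.9 10.6]
fwd 0.0280 t14.03 xf 0.0274 tip 0.0652 F [-7.2 -1.5 10.5]
fwd 0.0310 t14.28 xf 0.0304 tip 0.0651 F [-6.7 -0.2 10.7]
fwd 0.0325 t14.53 xf 0.0318 tip 0.0651 F [-7.6 -0.3  9.9]
fwd 0.0340 t14.78 xf 0.0333 tip 0.0650 F [-6.4 -0.6 11. ]
fwd 0.0355 t15.03 xf 0.0348 tip 0.0650 F [-7.9 -1.7 10. ]
fwd 0.0370 t15.28 xf 0.0363 tip 0.0649 F [-6.8 -0.7 10. ]
fwd 0.0385 t15.53 xf 0.0378 tip 0.0649 F [-7.3 -0.2  9.9]
fwd 0.0400 t15.78 xf 0.0390 tip 0.0648 F [-9.5  0.4 10.8]
fwd 0.0415 t16.02 xf 0.0398 tip 0.0644 F [-13.7  -1.5  12.3]
fwd 0.0430 t16.27 xf 0.0405 tip 0.0641 F [-18.8  -0.5  13.5]
fwd 0.0445 t16.52 xf 0.0413 tip 0.0638 F [-24.2  -0.4  16.2]
fwd 0.0460 t16.77 xf 0.0420 tip 0.0634 F [-28.4  -1.5  17.1]
hold t16.98 xf 0.0420 tip 0.0635 F [-28.4  -1.8  17.6]
```

View pics/c.png

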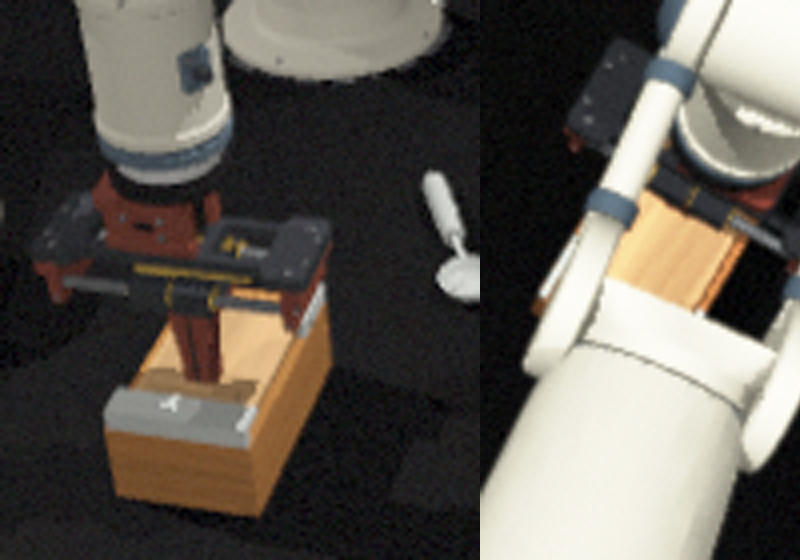

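Force rises steeply at xf ≈ 39 mm, which is the end stop (expected about 38). I'll release gently, move clear and check.

```bash
python3 - <<'E'
from h import *
go(.0415,.0637,.04); go(.040,.0652,.04); st("unload")
go(.036,.068,.04); st("off"); go(.030,.10,.12); go(-.08,.20,.25)
q=r.sense()["joints"]; q[0]+=70; r.move_joints(q); st("clear"); pic("d")
import pickle;pickle.dump({n:r.snapshot(n) for n in("scene","top")},open("s1.pkl","wb"))
E
```

```text
unload t17.58 xf 0.0390 tip 0.0653 F [-6.8 -0.   7.8]
off t17.86 xf 0.0358 tip 0.0678 F [-0.1  0.5  1.5]
clear t21.10 xf -0.4998 tip 0.1984 F [-0.   0.7  0.6]
```

View pics/d.png

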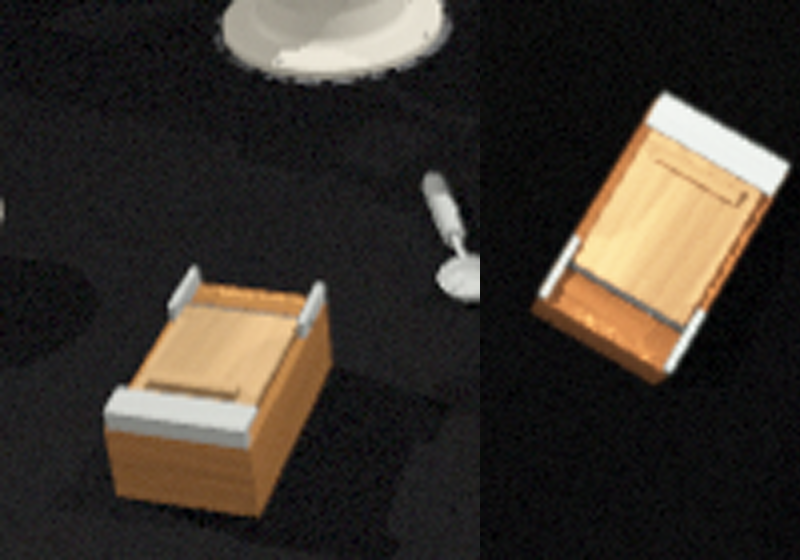

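The flap is down with its edge under the lip; in the top view its pivot end runs (572,263)–(688,328). I'll measure the slide and check that nothing else moved.

```bash
python3 - <<'E'
import pickle,numpy as np,cv2
from h import O,ex
a=pickle.load(open("s0.pkl","rb"));b=pickle.load(open("s1.pkl","rb"));s=b["top"]
R,t=np.array(s["R"]),np.array(s["t"]);C=-R.T@t
for n,u,v,z in(("pivot end",572,263,.066),("pivot end",688,328,.066),("rib",655,160,.07),("rib",742,205,.07)):
    d=R.T@[((u-480+.5)/4-.5+325-s["cx"])/s["fx"],((v+.5)/4-.5+140-s["cy"])/s["fy"],1]
    X=C+d*(z-C[2])/d[2]; print(n,((X[:2]-O)@ex).round(4))
# rows/cols of objects in the top view (orig px): mean abs diff over boxes
for n,(x0,y0,x1,y1) in dict(jar=(276,174,302,204),spatula=(264,84,304,184),spoon=(278,222,306,292),bowl=(415,258,482,325),shut=(170,165,250,245),dabba=(98,252,178,328)).items():
    D=np.abs(a["top"]["frame"][y0:y1,x0:x1].astype(float)-b["top"]["frame"][y0:y1,x0:x1]);print(n,D.mean().round(2),(D.max(2)>60).sum())
E
```

```text
pivot end -0.0491
pivot end -0.0476
rib 0.039
rib 0.0418
jar 3.44 0
spatula 4.03 0
spoon 8.34 75
bowl 3.43 0
shut 3.83 0
dabba 50.36 1710
```

```bash
python3 - <<'E'
import pickle,cv2
b=pickle.load(open("s1.pkl","rb"))
cv2.imwrite("pics/top1.png",cv2.resize(b["top"]["frame"][:,:,::-1],(800,600),interpolation=cv2.INTER_CUBIC))
E
```

```text
(no output)
```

View pics/top1.png

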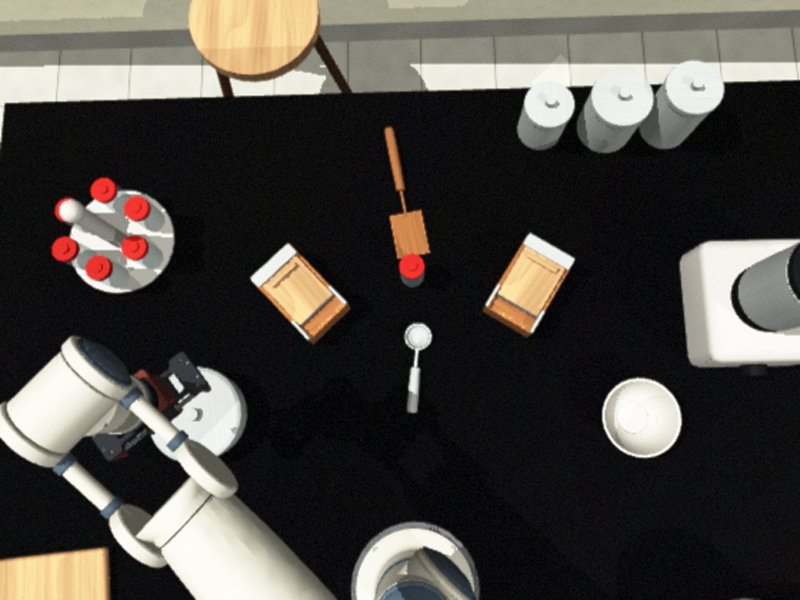

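Both caddies now look alike and shut (530,285 and 300,293). The spoon hasn't moved; only a shadow on it changed. The dabba is still in place, with the gripper well above it.

```bash
python3 -c "
from h import *
st('final'); r.hand_in()"
```

```text
final t21.30 xf -0.4999 tip 0.1985 F [0.9 1.5 0.3]
the job is handed in; nothing more can be done
```

The open caddy is shut: the flap lies flat with its free edge tucked under the steel lip, and it was still shut about 3 s after I let go and moved clear. I handed the job in at 21.3 s.

- **How it was done:** With the fingers closed, I tipped the flap over and followed it down to flat. I then held it with about 10 N and pushed the rib forward to the end stop. The largest force I read was about 28 N forward and 18 N down, all at the fingertips.
- **Slide:** The camera puts the flap's pivot end at about -48 mm in caddy x, where full travel would be -50 mm, so it is fully forward within measurement error. The rib also reads about fully forward. From the forces alone, first contact with the rib was unclear (16–20 mm), so that check gave only about 19–22 mm of travel.
- **Other objects:** The jar, bowl, spatula and shut caddy were unchanged between the first and last pictures. The automatic comparison flagged the spoon and the dabba. The last picture shows the spoon in place with only its shadow changed. The dabba is partly hidden by the arm, but its visible part is where it was, with the fingertips about 12 cm above it.

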